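Bring the tyre valve to the top

ROBOT

A 7-joint arm with a two-finger parallel gripper is mounted at the origin on the work surface. World frame = base frame: x ahead of the robot, y to its left, z up, the work surface at z = 0. Lengths are in m, angles in rad, forces in N, time in s.
With the tool pointing down it reaches from about 0.4 to 0.875 m from the base axis. Payload 4.4 kg.
Tool frame: the origin (TCP) lies midway between the tips of the shut fingers; the grasp point (between the pads) lies 19 mm behind it; z points along the fingers, y is the direction in which the jaws open and shut (so a half turn about z gives the same grasp; the last joint's range is limited). The gripper opens to 85 mm and grips with 20 to 120 N. Pads are 22 mm wide; open, the fingers measure 114 mm over their backs; the gripper's body (76 mm by 85 mm) begins 54 mm behind the grasp point. The pads swing forward as they close: fully open they stand 13 mm farther back than shut.
Start: joints at [-1.362, 0.628, 0.038, 1.517, -0.027, 0.996, -0.02], TCP at [0.176, 0.626, 0.231] pointing down, gripper open.
Joint ranges: [-3.06, 3.06], [-0.37, 2.12], [-1.25, 1.32], [0.18, 2.47], [-1.1, 4.24], [0.23, 1.98], [-2.94, 2.94]. Speed limits (rad/s): [2.57, 2.57, 3.14, 3.14, 3.14, 3.14, 3.14].

INTERFACE

Orientations are given as a unit quaternion [x, y, z, w].
In Python, from plant import state, capture, camera_params, finish_job gives the robot as it stands.
- The arm moves only by the tool jog_arm, never from a script. Its argument "deltas" is a list of rows, each a list of 3 entries, a list of its own where there are three numbers: the finger opening in m, from 0 to 0.0854, then the shift along the tool's x, y, z in m, then the turn, a rotation vector about the tool's x, y, z in degrees. In form: [[gripper, [dx, dy, dz], [ax, ay, az]], ...]. A call has 1 to 8 rows; each row is the pose to reach, as a shift and turn from the pose commanded when the call began, along the tool's axes at that moment; what a row does not reach only later rows make up. A row lasts 1/8 s, in which the tool goes at most 62.5 mm and 10.7 degrees, less where a joint would pass 70% of its speed; a pose out of reach is approached as far as the arm can. A call with a gripper value outside its range is refused whole. The fingers move at their own pace and stop on an object; "grip_force" is the grip in N (left out, the last holds). Time passes only in rows, so rows that repeat a pose let the fingers close. It gives the time, the measured TCP pose, the force and the opening at its end, in the units of the state.
- state(): the state, without advancing time (a new reading comes with each control period).
- capture(name): name is "side" or "top" or "wrist"; returns the picture (384x512x3 uint8, red, green, blue); there is no depth.
- camera_params(name): a dict with "K" (3x3 intrinsics, pixels), "cam_to_world" (4x4, takes a point from camera to world coordinates). Camera axes: x right, y up, looking along -z (the intrinsics and any distortion apply to the point x, -y, -z); pixel columns grow to the right and rows downward; lengths in m; the calibration is good to about 2 mm. A picture is of the moment at which its call begins: read the wrist's pose just before it. camera_params takes no time and is no camera call; for the wrist camera it gives the pose at the moment of the call.
- finish_job(): hands the job in, once; it reports no verdict.
The state is a dict: "t": time; "q": joint angles; "qd": joint speeds; "effort": joint torques, N m; "eef_pos": TCP position; "ee_rot": TCP orientation; "wrist_force": force on the tool from outside, world axes, zero at the start; "wrist_torque": the same for the moment, N m; "width": finger opening in m.
Only numpy, scipy, OpenCV 4.12 (cv2) and the standard library are available. Lean on these libraries where they do the work, as an engineer would, in place of code of your own. Each camera call takes 0.05 s, during which the arm holds its last target.

TASK

The small air-filled wheel on the leaning service stand is to be pumped up, but its valve is down inside the guard. Turn the wheel on its axle until the valve is at the very top, then let go and leave it standing there. Leave the other things on the bench where they are.

Things in the scene. Friction and masses are not known exactly. Their poses are not given: they have to be found in the camera images.
- stand: fixed steel stand; origin on the bench top, 130 mm straight below the wheel's centre; z up, x and y level, +x away from the robot. The wheel leans 25 degrees: its axle points along (0.906, 0, 0.423) in the stand's frame, and the wheel's own upward direction is (-0.423, 0, 0.906), its top leaning to the robot. Foot plate: x -50 to 140 mm, y +-100 mm, 12 mm thick
- hub (a point): centre of the wheel, on its axle, midway across the tyre. Black tyre of 160 mm outer diameter, 35 mm wide with flat sides, spanning 54 to 80 mm from the axle; inside it a grey disc 22 mm thick with five low radial ribs, 28 mm thick over them (the valve sits midway between two ribs); steel hub 34 mm in diameter, 60 mm long
- guard (a point): middle of the upper opening of the grey sheet-metal guard, which leans with the wheel and encloses its lower half: 196 mm long across the axle, 80 mm wide along it, its edge 6 mm below the axle. Two steel ears 34 mm wide with bolt heads reach 12 mm above the axle, 38 to 46 mm either side of the wheel's middle plane. The upper half of the wheel is free
- valve (a point): outer end of the valve: a black rubber stem 10 mm thick with a brass tip, parallel to the axle, 42 mm from the axle, on the far and upper face of the wheel (stand's +x side). It ends 33 mm from the wheel's middle plane, 15 mm beyond the side of the tyre
- wheel (a joint): turn of the wheel about its axle (rad). 0 or any whole turn = valve at the very top; growing values carry the top of the wheel to the stand's -y side. No stops; it turns either way against about 0.2 N m of friction and stays where it is left. It starts with the valve 100 to 180 degrees from the top, on either side
- wrench_grip (a point): loose steel wrench lying on the bench, a bystander
- jar: loose clear jar with steel lid, 60 mm in diameter, 80 mm high, a bystander; origin at its underside
- roller: loose black plastic roller, 70 mm in diameter, 32 mm high, a bystander; origin at its underside

How it is judged:
By the outcome, as a careful person would: the job done as asked, in the order asked, and still so for the second after the job is handed in, with the robot touching nothing.
It also fails if it takes over 70 s, if anything falls off the work surface, if the arm or the gripper's body presses on something with over 40 N, if the wrist force passes 120 N, or if a joint passes its speed limit or range.

## Working session

There is one attempt and no reset: what is moved stays moved. The work goes in short steps, Python scripts to look and compute and a tool call to move; the robot and the scene stay as the last step left them, time stands still between calls to the robot, and variables do not carry over. Pictures are saved under pics/ and viewed, and the job is handed in when it is done.

Besides the shell and the picture viewer there is one more tool, called after "Call:" as name(argument=value, ...) on one line, values as JSON. jog_arm: Moves the arm, as the interface text tells. Its arguments: {"type":"object","properties":{"deltas":{"type":"array"},"grip_force":{"type":"number"}},"required":["deltas"]}

```bash
ls; mkdir -p pics
python3 - <<'E'
from plant import *
import cv2
s=state();print(s)
for n in ("side","top","wrist"):
    im=capture(n);cv2.imwrite(f"pics/{n}0.png",im[:,:,::-1])
    p=camera_params(n);print(n,p)
E
```

```text
pics
{'t': 0.0, 'q': array([-1.36177154,  0.6293558 ,  0.03842216,  1.51840562, -0.02702968,
        0.99628308, -0.02002033]), 'qd': array([-1.03617083e-04,  7.36307930e-05,  1.32292115e-03,  4.05691054e-04,
        1.36543120e-03, -2.00847952e-03,  6.41829753e-04]), 'effort': array([-9.51795337e-04, -5.63388813e+01,  1.22567900e+00, -1.93448746e+01,
        1.09371456e-02,  1.03762862e-02, -3.39814704e-06]), 'eef_pos': array([0.17617507, 0.62500203, 0.23037042]), 'ee_rot': array([ 1.36990858e-01,  9.90571839e-01, -9.57660136e-04, -1.37322647e-04]), 'wrist_force': array([-0.42619705, -0.90817443, -0.32871959]), 'wrist_torque': array([ 0.0178574 , -0.02282693,  0.0127784 ]), 'width': 0.08547639214132238}
side {'K': array([[471.01477651,   0.        , 255.01851695],
       [  0.        , 471.01477651, 188.30034254],
       [  0.        ,   0.        ,   1.        ]]), 'cam_to_world': array([[ 0.81546605,  0.41247159, -0.40605703,  0.26857793],
       [-0.57879825,  0.57774934, -0.5754983 , -0.55839779],
       [-0.00277752,  0.70432442,  0.70987281,  0.81373983],
       [ 0.        , 
[... 197 characters left out ...]
     ]]), 'cam_to_world': array([[-0.02781254,  0.9935657 , -0.10978919,  0.54293244],
       [-0.9995648 , -0.02656265,  0.01283096,  0.01470862],
       [ 0.00983211,  0.11009827,  0.99387207,  1.33964365],
       [ 0.        ,  0.        ,  0.        ,  1.        ]])}
wrist {'K': array([[299.99325414,   0.        , 259.06619701],
       [  0.        , 299.99325414, 187.52943845],
       [  0.        ,   0.        ,   1.        ]]), 'cam_to_world': array([[ 0.27073185, -0.91385591, -0.30260806,  0.0974765 ],
       [ 0.96265402,  0.25660856,  0.08630921,  0.64659911],
       [-0.00122236, -0.31467352,  0.94919918,  0.37204595],
       [ 0.        ,  0.        ,  0.        ,  1.        ]])}
```

View pics/side0.png

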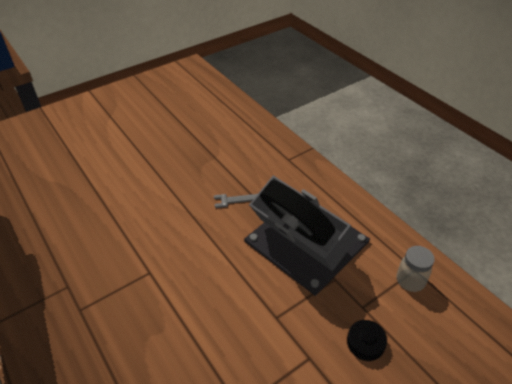

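View pics/top0.png

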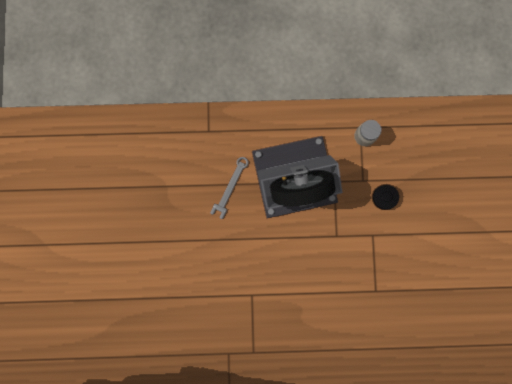

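View pics/wrist0.png

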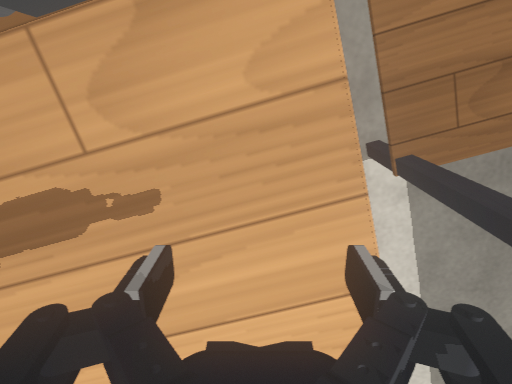

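Run:
```python
import cv2
a=cv2.imread("pics/top0.png")[125:225,240:360];b=cv2.imread("pics/side0.png")[165:300,200:390]
cv2.imwrite("pics/topz.png",cv2.convertScaleAbs(cv2.resize(a,None,fx=6,fy=6,interpolation=3),alpha=1.8,beta=15))
cv2.imwrite("pics/sidez.png",cv2.convertScaleAbs(cv2.resize(b,None,fx=4,fy=4,interpolation=3),alpha=1.8,beta=15))
```

```text
(no output)
```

View pics/topz.png

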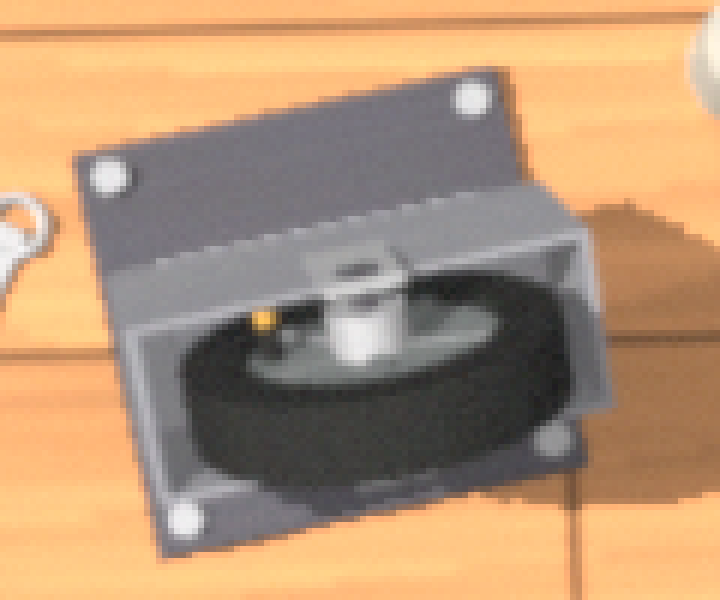

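View pics/sidez.png

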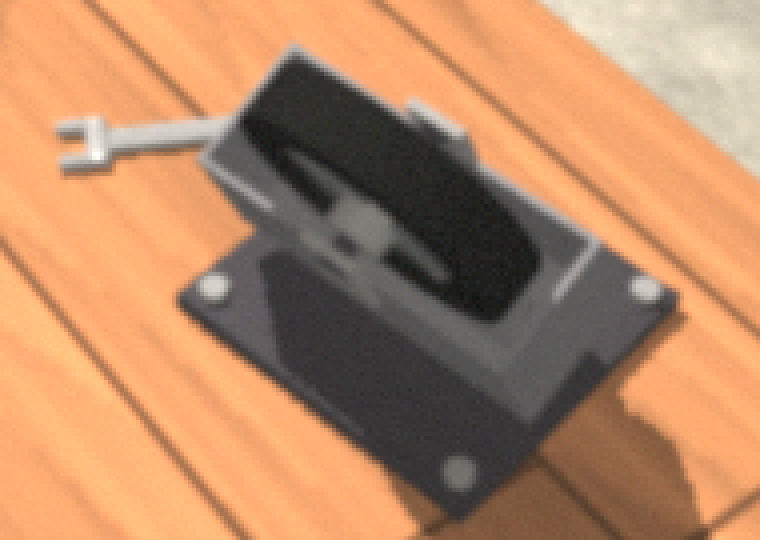

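```bash
cat > h.py <<'E'
import numpy as np
from plant import *
from scipy.spatial.transform import Rotation as R
def proj(n,P,p=None):
    p=p or camera_params(n);T=p["cam_to_world"];c=(np.atleast_2d(P)-T[:3,3])@T[:3,:3]
    u=np.c_[c[:,0],-c[:,1],-c[:,2]]@p["K"].T
    return u[:,:2]/u[:,2:]
def ray(n,px,p=None):
    p=p or camera_params(n);T=p["cam_to_world"]
    d=np.linalg.inv(p["K"])@[px[0],px[1],1];d=T[:3,:3]@[d[0],-d[1],-d[2]]
    return T[:3,3],d/np.linalg.norm(d)
def onz(n,px,z):
    o,d=ray(n,px);return o+d*(z-o[2])/d[2]
E
python3 - <<'E'
from h import *
from scipy.optimize import least_squares
tz=lambda p:(np.array(p)+.5)/6-.5+[240,125]
sz=lambda p:(np.array(p)+.5)/4-.5+[200,165]
# corners
C=np.array([[140,100],[140,-100],[-50,-100],[-50,100]])/1e3
top=np.array([tz(p) for p in [(75,155),(503,68),(585,465),(163,558)]])
sideC=[(0,None)]
sd=np.array([sz((460,515)),sz((680,297)),sz((178,297))])
for p in top: print(onz("top",p,.012))
for p in sd: print(onz("side",p,.012))
P3=np.c_[C,np.full(4,.012)]
def W(v,P): return R.from_euler('z',v[2]).apply(P)+[v[0],v[1],0]
# top of guard opening corners: local frame centre hub
ax=np.array([.906,0,.423]);up=np.array([-.423,0,.906]);yy=np.array([0,1,0]);H=np.array([0,0,.13])
G=np.array([H-.006*up+a*.04*ax+b*.098*yy for a,b in[(1,1),(1,-1),(-1,-1),(-1,1)]])
gt=np.array([tz(p) for p in[(125,328),(588,232),(612,405),(168,508)]])
f=lambda v:np.r_[(proj("top",W(v,P3))-top).ravel(),(proj("top",W(v,G))-gt).ravel()]
r=least_squares(f,[.75,-.1,0.1]);v=r.x
print(v,np.degrees(v[2]));print(r.fun.reshape(-1,2).round(1))
print((proj("side",W(v,P3)),sd,proj("side",W(v,G))))
# valve
Rz=R.from_euler('z',v[2]).as_matrix();hub=W(v,H[None])[0];A=Rz@ax;U=Rz@up;Y=Rz@yy
for z in (.033,):
    o,d=ray("top",tz((263,320)));pt=o+d*(((hub+A*z-o)@A)/(d@A));rel=pt-hub
    print("valve",pt,np.hypot(rel@U,rel@Y),np.degrees(np.arctan2(-(rel@Y),rel@U)))
np.savez("pose.npz",hub=hub,A=A,U=U,Y=Y,v=v);print(hub,A,U,Y)
E
```

```text
[0.80411164 0.0182041  0.012     ]
[ 0.83960114 -0.17938681  0.012     ]
[ 0.65566384 -0.20887864  0.012     ]
[ 0.61877495 -0.01665086  0.012     ]
[ 0.65425667 -0.21327255  0.012     ]
[ 0.83985499 -0.17838922  0.012     ]
[ 0.61860502 -0.02061119  0.012     ]
[ 0.68567586 -0.10462364  0.1836726 ] 10.52366485784244
[[-0.4 -0.3]
 [-0.8 -0.7]
 [ 1.2  0.3]
 [-0.4  0.2]
 [ 0.2  0.1]
 [ 0.5 -0.3]
 [ 0.8  0.8]
 [-1.1 -0.1]]
(array([[299.34953031, 192.36446538],
       [369.85960086, 238.21084432],
       [314.43127659, 292.80976484],
       [242.64508195, 237.42644516]]), array([[314.625, 293.375],
       [369.625, 238.875],
       [244.125, 238.875]]), array([[272.39163995, 174.38210688],
       [349.69678738, 224.59694281],
       [323.69624558, 258.2101026 ],
       [247.9869694 , 203.97794755]]))
valve [ 0.7076713  -0.0573632   0.14318966] 0.0424567085628497 -91.14575949788288
[ 0.68567586 -0.10462364  0.13      ] [0.89076068 0.16547331 0.423     ] [-0.41588495 -0.07725741  0.906     ] [-0.18264162  0.98317956  0.        ]
```

```bash
cat >> h.py <<'E'
Z=np.load("pose.npz") if __import__('os').path.exists("pose.npz") else None
def tgt(phi,r,da=0.):
    f=np.radians(phi);hub,A,U,Y=(Z[k] for k in("hub","A","U","Y"))
    rd=U*np.cos(f)+Y*np.sin(f)
    return hub+rd*r+A*da, R.from_matrix(np.c_[np.cross(A,-rd),A,-rd])
def delta(p,q,base=None):
    if base is None:
        s=state();base=(s["eef_pos"],R.from_quat(s["ee_rot"]))
    print((base[1].inv().apply(p-base[0])).round(4).tolist(),np.degrees((base[1].inv()*q).as_rotvec()).round(2).tolist())
E
python3 - <<'E'
from h import *
p,q=tgt(27,.17);print(p,q.as_matrix().round(2)); delta(p,q)
im=capture("top");import cv2
a=im[165:190,270:310,::-1];cv2.imwrite("pics/vz.png",cv2.convertScaleAbs(cv2.resize(a,None,fx=16,fy=16,interpolation=0),alpha=1.8,beta=15))
h=cv2.cvtColor(im,cv2.COLOR_RGB2HSV).astype(int);m=(h[...,1]>130)&(h[...,2]>100);m[:170]=0;m[190:]=0;m[:,:272]=0;m[:,298:]=0
ys,xs=np.nonzero(m);print(list(zip(xs,ys)),xs.mean(),ys.mean())
E
```

```text
[ 0.60858532 -0.0404457   0.26723282] [[ 0.03  0.89  0.45]
 [ 0.91  0.17 -0.38]
 [-0.41  0.42 -0.81]]
[-0.5968, -0.5234, -0.0359] [-7.33, -37.7, 67.41]
[(np.int64(282), np.int64(177)), (np.int64(283), np.int64(177)), (np.int64(284), np.int64(177)), (np.int64(282), np.int64(178)), (np.int64(283), np.int64(178)), (np.int64(284), np.int64(178))] 283.0 177.5
```

View pics/vz.png

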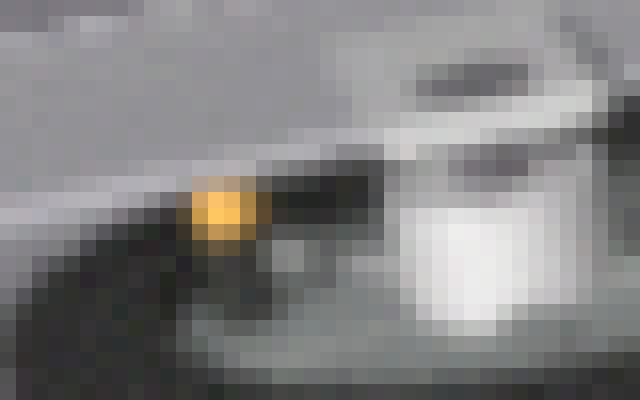

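Call:
jog_arm(deltas=[[0.085,[-0.04,-0.035,-0.03],[-0.5,-2.4,4.2]],[0.085,[-0.08,-0.07,-0.06],[-1,-4.8,8.4]],[0.085,[-0.12,-0.105,-0.08],[-1.4,-7.1,12.6]],[0.085,[-0.16,-0.14,-0.1],[-1.8,-9.4,16.8]],[0.085,[-0.2,-0.175,-0.1],[-2.3,-11.8,21]],[0.085,[-0.24,-0.21,-0.1],[-2.7,-14.1,25.2]],[0.085,[-0.28,-0.245,-0.1],[-3.2,-16.5,29.4]],[0.085,[-0.32,-0.28,-0.1],[-3.7,-18.8,33.7]]], grip_force=40)

```text
t: 1.2
eef_pos: [0.409, 0.2678, 0.3314]
ee_rot: [0.416, 0.894, 0.01, 0.164]
wrist_force: [0.5, -0.5, 0.3]
width: 0.0848
```

Run:
```python
from h import *
p,q=tgt(27,.17); delta(p,q);print(state()["q"].round(2))
```

```text
[-0.3317, -0.0635, 0.1578] [-3.59, -18.93, 33.52]
[-1.19  0.23  0.42  1.98  0.29  0.84 -0.27]
```

Call:
jog_arm(deltas=[[0.085,[-0.045,-0.008,0.0],[-0.4,-2.4,4.2]],[0.085,[-0.09,-0.016,0.02],[-0.9,-4.8,8.4]],[0.085,[-0.135,-0.024,0.04],[-1.4,-7.1,12.6]],[0.085,[-0.18,-0.032,0.065],[-1.8,-9.4,16.8]],[0.085,[-0.22,-0.04,0.09],[-2.3,-11.8,21]],[0.085,[-0.26,-0.05,0.11],[-2.8,-14.2,25.2]],[0.085,[-0.3,-0.057,0.135],[-3.2,-16.6,29.4]],[0.085,[-0.332,-0.0635,0.158],[-3.6,-18.9,33.5]]])

```text
t: 2.2
eef_pos: [0.6095, -0.0402, 0.2666]
ee_rot: [0.646, 0.698, 0.016, 0.31]
wrist_force: [-0.3, -0.4, -0.1]
width: 0.085
```

Run:
```python
from h import *
import cv2
p,q=tgt(27,.17); delta(p,q);print(state()["q"].round(2))
cp=camera_params("wrist");im=capture("wrist");cv2.imwrite("pics/w1.png",cv2.convertScaleAbs(im[:,:,::-1],alpha=1.6,beta=10))
print(proj("wrist",Z["hub"]+Z["A"]*-.0,cp),proj("wrist",Z["hub"]+Z["A"]*.03,cp))
```

```text
[-0.0005, -0.0005, -0.0008] [0.01, 0.01, -0.01]
[-0.79  0.51  0.76  2.08  0.46  0.27 -0.51]
[[259.78384148 168.16839072]] [[287.84684191 168.17852896]]
```

View pics/w1.png

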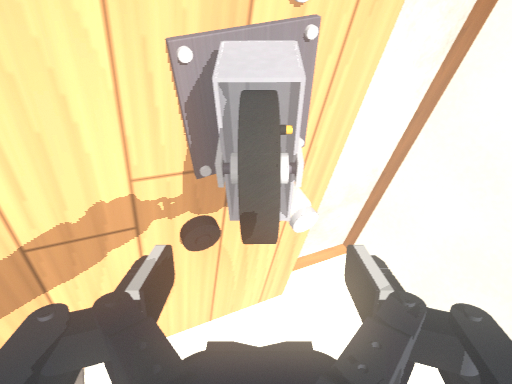

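Call:
jog_arm(deltas=[[0.085,[0,0,0.03],[0,0,0]],[0.085,[0,0,0.06],[0,0,0]],[0.085,[0,0,0.09],[0,0,0]],[0.085,[0,0,0.12],[0,0,0]],[0.085,[0,0,0.12],[0,0,0]]])

```text
t: 2.88
eef_pos: [0.6625, -0.0855, 0.1681]
ee_rot: [0.645, 0.699, 0.015, 0.309]
wrist_force: [-0.0, 0.2, 0.2]
width: 0.0853
```

Run:
```python
from h import *
import cv2
p,q=tgt(27,.05); delta(p,q);print(state()["q"].round(2))
cp=camera_params("wrist");im=capture("wrist");cv2.imwrite("pics/w2.png",cv2.convertScaleAbs(im[:,:,::-1],alpha=1.6,beta=10))
```

```text
[-0.0012, 0.0014, -0.0015] [-0.21, -0.02, 0.18]
[-0.38  0.66  0.35  2.04  1.4   0.25 -1.41]
```

View pics/w2.png

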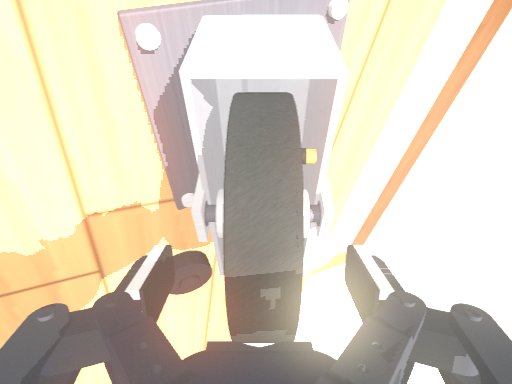

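Call:
jog_arm(deltas=[[0.02,[0,0,0],[0,0,0]],[0.02,[0,0,0],[0,0,0]],[0.02,[0,0,0],[0,0,0]],[0.02,[0,0,0],[0,0,0]],[0.02,[0,0,0],[0,0,0]],[0.02,[0,0,0],[0,0,0]]], grip_force=30)

```text
t: 3.68
eef_pos: [0.6631, -0.0831, 0.1706]
ee_rot: [0.645, 0.699, 0.017, 0.31]
wrist_force: [-5.0, 2.8, 6.0]
width: 0.0348
```

Run:
```python
from h import *
s=state();print(s["width"],s["wrist_force"],s["q"].round(2))
b=tgt(27,.05)
for k in range(1,9):
    p,q=tgt(27-7*k,.05); delta(p,q,b)
```

```text
0.034782400864684634 [-5.02149585  2.80834764  5.95788362] [-0.39  0.65  0.35  2.04  1.4   0.25 -1.41]
[-0.0061, -0.0, 0.0004] [-0.0, 7.0, -0.0]
[-0.0121, -0.0, 0.0015] [-0.0, 14.0, -0.0]
[-0.0179, 0.0, 0.0033] [0.0, 21.0, -0.0]
[-0.0235, 0.0, 0.0059] [-0.0, 28.0, -0.0]
[-0.0287, 0.0, 0.009] [0.0, 35.0, -0.0]
[-0.0335, 0.0, 0.0128] [-0.0, 42.0, -0.0]
[-0.0377, 0.0, 0.0172] [-0.0, 49.01, -0.0]
[-0.0415, -0.0, 0.022] [0.0, 56.01, -0.0]
```

Call:
jog_arm(deltas=[[0.02,[-0.003,0,0.0],[0,3.5,0]],[0.02,[-0.006,0,0.0],[0,7,0]],[0.02,[-0.009,0,0.001],[0,10.5,0]],[0.02,[-0.012,0,0.0015],[0,14,0]],[0.02,[-0.012,0,0.0015],[0,14,0]]])

```text
t: 4.3
eef_pos: [0.6635, -0.0956, 0.1748]
ee_rot: [0.638, 0.731, 0.096, 0.222]
wrist_force: [-5.1, 2.6, 7.7]
width: 0.0343
```

Run:
```python
from h import *
p,q=tgt(13,.05); delta(p,q);s=state();print(s["q"].round(2),s["wrist_force"])
```

```text
[-0.0015, -0.0007, 0.0008] [0.07, -0.2, 0.02]
[ 0.17  0.58 -0.19  2.    1.19  0.25 -0.96] [-5.10247939  2.61212823  7.71612715]
```

Run:
```python
from h import *
b=tgt(13,.05)
for k in range(1,9):
    p,q=tgt(13-5*k,.05); delta(p,q,b)
```

```text
[-0.0044, 0.0, 0.0002] [0.0, 5.0, 0.0]
[-0.0087, 0.0, 0.0008] [-0.0, 10.0, 0.0]
[-0.0129, 0.0, 0.0017] [0.0, 15.0, 0.0]
[-0.0171, 0.0, 0.003] [0.0, 20.0, 0.0]
[-0.0211, -0.0, 0.0047] [-0.0, 25.0, 0.0]
[-0.025, 0.0, 0.0067] [-0.0, 30.0, 0.0]
[-0.0287, 0.0, 0.009] [-0.0, 35.0, 0.0]
[-0.0321, 0.0, 0.0117] [-0.0, 40.0, 0.0]
```

Call:
jog_arm(deltas=[[0.02,[-0.0044,0,0.0002],[0,5,0]],[0.02,[-0.0087,0,0.0008],[0,10,0]],[0.02,[-0.0129,0,0.0017],[0,15,0]],[0.02,[-0.0171,0,0.003],[0,20,0]],[0.02,[-0.0211,0,0.0047],[0,25,0]],[0.02,[-0.025,0,0.0067],[0,30,0]],[0.02,[-0.0287,0,0.009],[0,35,0]],[0.02,[-0.0321,0,0.0117],[0,40,0]]])

```text
t: 5.3
eef_pos: [0.6709, -0.1273, 0.1719]
ee_rot: [0.566, 0.763, 0.308, -0.043]
wrist_force: [-4.6, 0.2, 6.7]
width: 0.0343
```

Run:
```python
from h import *
import cv2
p,q=tgt(-27,.05); delta(p,q);s=state();print(s["q"].round(2),s["wrist_force"])
cp=camera_params("wrist");im=capture("wrist");cv2.imwrite("pics/w3.png",cv2.convertScaleAbs(im[:,:,::-1],alpha=1.6,beta=10))
im=capture("top");cv2.imwrite("pics/t3.png",cv2.convertScaleAbs(cv2.resize(im[125:225,240:360,::-1],None,fx=6,fy=6,interpolation=3),alpha=1.6,beta=10))
```

```text
[-0.0034, -0.0009, -0.0003] [-0.16, -0.36, 0.13]
[ 1.04  1.09 -1.2   1.6   0.51  0.79  0.22] [-4.56716434  0.17449453  6.66687098]
```

View pics/w3.png

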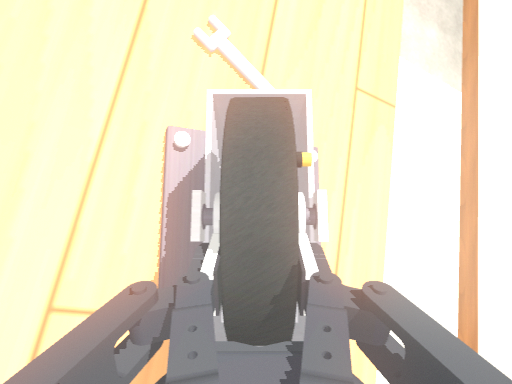

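View pics/t3.png

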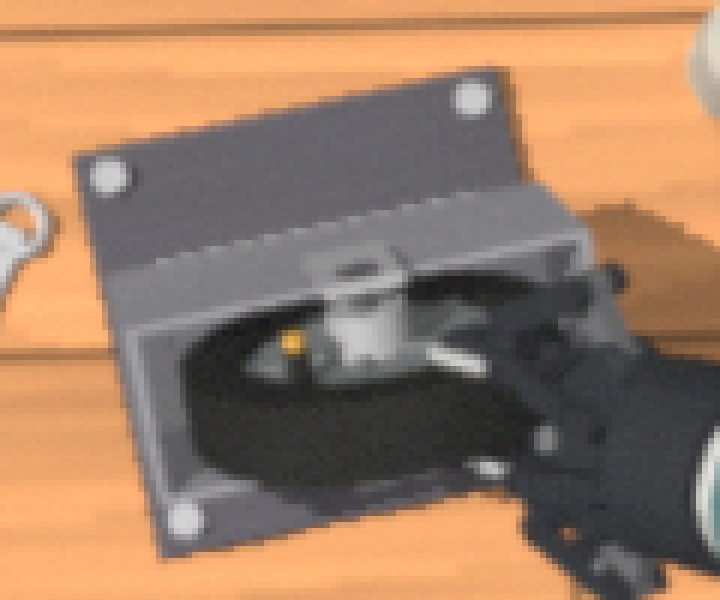

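```bash
cat >> h.py <<'E'
def valve(n,px,p=None,z=.031):
    hub,A,U,Y=(Z[k] for k in("hub","A","U","Y"))
    o,d=ray(n,px,p);pt=o+d*(((hub+A*z-o)@A)/(d@A));rel=pt-hub
    print(n,"valve px",np.round(px,1),"r",np.hypot(rel@U,rel@Y).round(4),"phi",np.degrees(np.arctan2(rel@Y,rel@U)).round(1))
def brass(n,im,box):
    import cv2
    h=cv2.cvtColor(im,cv2.COLOR_RGB2HSV).astype(int);x0,x1,y0,y1=box
    m=np.zeros(im.shape[:2],bool);m[y0:y1,x0:x1]=((h[...,0]>14)&(h[...,0]<30)&(h[...,1]>110)&(h[...,2]>70))[y0:y1,x0:x1]
    ys,xs=np.nonzero(m)
    w=(h[...,1]*m)[ys,xs];return np.array([(xs*w).sum(),(ys*w).sum()])/w.sum(),len(xs)
E
python3 - <<'E'
from h import *
cp=camera_params("wrist");im=capture("wrist")
px,n=brass("w",im,(285,320,140,175));print(n);valve("wrist",px,cp)
im=capture("top");px,n=brass("t",im,(272,300,165,195));print(n);valve("top",px);valve("top",(240-.5+292/6,125-.5+343/6))
E
```

```text
185
wrist valve px [308.9 152.8] r 0.0413 phi 55.1
15
top valve px [288.4 181.4] r 0.0442 phi 51.6
top valve px [288.2 181.7] r 0.046 phi 50.5
```

Call:
jog_arm(deltas=[[0.085,[0,0,0],[0,0,0]],[0.085,[0,0,0],[0,0,0]],[0.085,[0,0,0],[0,0,0]],[0.085,[0,0,0],[0,0,0]],[0.085,[0,0,-0.025],[0,0,0]],[0.085,[0,0,-0.05],[0,0,0]],[0.085,[0,0,-0.07],[0,0,0]],[0.085,[0,0,-0.07],[0,0,0]]])

```text
t: 6.5
eef_pos: [0.6521, -0.1658, 0.2275]
ee_rot: [0.568, 0.763, 0.307, -0.04]
wrist_force: [0.8, -0.2, -0.4]
width: 0.0849
```

Run:
```python
from h import *
im=capture("top");px,n=brass("t",im,(272,300,165,195));print(n);valve("top",px)
delta(*tgt(-27,.12));s=state();print(s["q"].round(2),s["wrist_force"])
b=tgt(-27,.12)
for k in range(1,9): delta(*tgt(-27+5.5*k,.12),b)
```

```text
15
top valve px [288.4 181.4] r 0.0443 phi 51.6
[-0.001, -0.0005, -0.0012] [-0.12, -0.01, 0.07]
[ 1.11  1.01 -1.21  1.57  0.4   0.89  0.31] [ 1.09647678 -0.20675183 -1.41023881]
[0.0115, 0.0, 0.0006] [-0.0, -5.5, 0.0]
[0.0229, -0.0, 0.0022] [0.0, -11.0, -0.0]
[0.0341, -0.0, 0.0049] [0.0, -16.5, -0.0]
[0.045, 0.0, 0.0087] [0.0, -22.0, -0.0]
[0.0554, 0.0, 0.0136] [0.0, -27.5, 0.0]
[0.0654, 0.0, 0.0194] [0.0, -33.0, 0.0]
[0.0747, -0.0, 0.0261] [0.0, -38.5, 0.0]
[0.0834, 0.0, 0.0337] [0.0, -44.0, 0.0]
```

Call:
jog_arm(deltas=[[0.085,[0.0115,0,0.0006],[0,-5.5,0]],[0.085,[0.0229,0,0.0022],[0,-11,0]],[0.085,[0.0341,0,0.0049],[0,-16.5,0]],[0.085,[0.045,0,0.0087],[0,-22,0]],[0.085,[0.0554,0,0.0136],[0,-27.5,0]],[0.085,[0.0654,0,0.0194],[0,-33,0]],[0.085,[0.0747,0,0.0261],[0,-38.5,0]],[0.085,[0.0834,0,0.0337],[0,-44,0]]])

```text
t: 7.55
eef_pos: [0.631, -0.076, 0.2332]
ee_rot: [0.641, 0.723, 0.072, 0.248]
wrist_force: [1.1, -0.6, -0.8]
width: 0.0854
```

Run:
```python
from h import *
delta(*tgt(17,.05));s=state();print(s["q"].round(2),s["wrist_force"])
```

```text
[-0.0031, 0.0004, 0.0702] [-0.03, 0.03, 0.2]
[ 0.1   0.45 -0.21  2.04  1.09  0.39 -0.93] [ 1.08641236 -0.57716026 -0.79773169]
```

Call:
jog_arm(deltas=[[0.085,[0,0,0.035],[0,0,0]],[0.085,[0,0,0.07],[0,0,0]],[0.085,[0,0,0.07],[0,0,0]],[0.02,[0,0,0.07],[0,0,0]],[0.02,[0,0,0.07],[0,0,0]],[0.02,[0,0,0.07],[0,0,0]],[0.02,[0,0,0.07],[0,0,0]],[0.02,[0,0,0.07],[0,0,0]]])

```text
t: 8.55
eef_pos: [0.6633, -0.0921, 0.174]
ee_rot: [0.641, 0.723, 0.073, 0.248]
wrist_force: [-4.2, 1.7, 6.5]
width: 0.0344
```

Run:
```python
from h import *
delta(*tgt(17,.05));s=state();print(s["q"].round(2),s["width"],s["wrist_force"])
b=tgt(17,.05)
for k in range(1,9): delta(*tgt(17-5.5*k,.05),b)
```

```text
[-0.0016, -0.0007, 0.0009] [0.03, -0.04, 0.12]
[ 0.04  0.58 -0.09  2.01  1.33  0.28 -1.16] 0.03438843739740305 [-4.24965764  1.70298406  6.47486718]
[-0.0048, -0.0, 0.0002] [-0.0, 5.5, 0.0]
[-0.0095, -0.0, 0.0009] [0.0, 11.0, -0.0]
[-0.0142, -0.0, 0.0021] [-0.0, 16.5, 0.0]
[-0.0187, -0.0, 0.0036] [-0.0, 22.0, -0.0]
[-0.0231, 0.0, 0.0057] [-0.0, 27.5, -0.0]
[-0.0272, -0.0, 0.0081] [0.0, 33.0, -0.0]
[-0.0311, -0.0, 0.0109] [-0.0, 38.5, 0.0]
[-0.0347, -0.0, 0.014] [-0.0, 44.0, -0.0]
```

Call:
jog_arm(deltas=[[0.02,[-0.0048,0,0.0002],[0,5.5,0]],[0.02,[-0.0095,0,0.0009],[0,11,0]],[0.02,[-0.0142,0,0.0021],[0,16.5,0]],[0.02,[-0.0187,0,0.0036],[0,22,0]],[0.02,[-0.0231,0,0.0057],[0,27.5,0]],[0.02,[-0.0272,0,0.0081],[0,33,0]],[0.02,[-0.0311,0,0.0109],[0,38.5,0]],[0.02,[-0.0347,0,0.014],[0,44,0]]])

```text
t: 9.55
eef_pos: [0.6708, -0.1276, 0.1723]
ee_rot: [0.566, 0.763, 0.309, -0.043]
wrist_force: [-1.3, 3.7, 1.0]
width: 0.0344
```

Run:
```python
from h import *
import cv2
delta(*tgt(-27,.05));s=state();print(s["q"].round(2),s["wrist_force"])
cp=camera_params("wrist");im=capture("wrist");cv2.imwrite("pics/w4.png",cv2.convertScaleAbs(im[:,:,::-1],alpha=1.6,beta=10))
im=capture("top");cv2.imwrite("pics/t4.png",cv2.convertScaleAbs(cv2.resize(im[125:225,240:360,::-1],None,fx=6,fy=6,interpolation=3),alpha=1.6,beta=10))
```

```text
[-0.0033, -0.0009, 0.0002] [-0.06, -0.4, 0.14]
[ 1.05  1.09 -1.2   1.61  0.51  0.8   0.22] [-1.3218298   3.65625997  0.98765109]
```

View pics/w4.png

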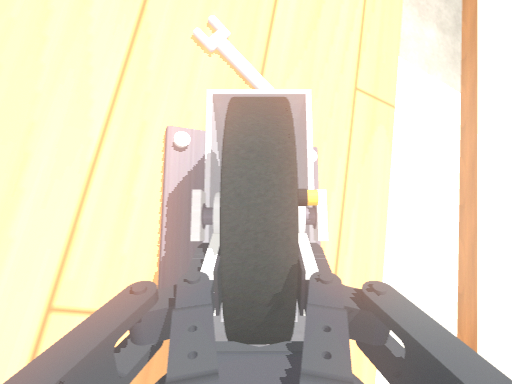

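View pics/t4.png

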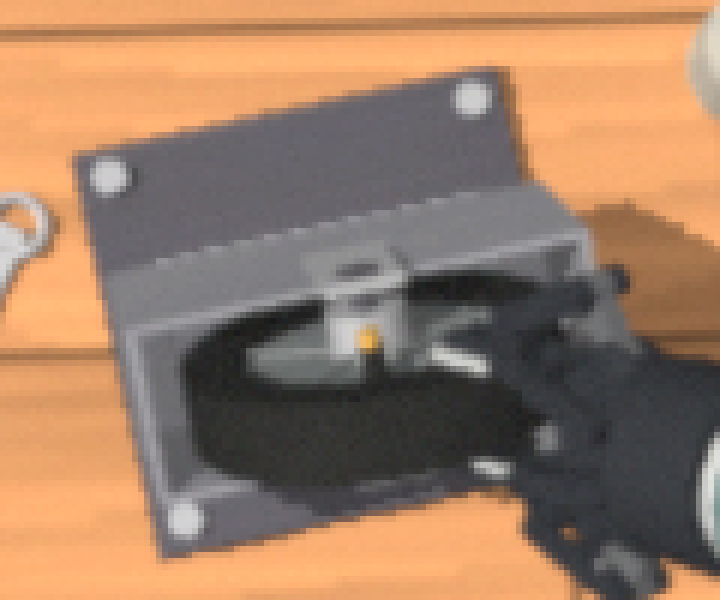

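Run:
```python
from h import *
cp=camera_params("wrist");im=capture("wrist")
hub,A,U,Y=(Z[k] for k in("hub","A","U","Y"))
print(proj("wrist",[hub+A*.042+U*.012,hub-A*.042+U*.012,hub+.033*A+.042*U],cp))
for z in(.029,.031): valve("wrist",(313,197),cp,z)
valve("top",(240-.5+368/6,125-.5+340/6)); valve("top",(240-.5+368/6,125-.5+340/6),z=.03)
print("top pred",(proj("top",hub+.031*A+.042*U)-[239.5,124.5])*6,(proj("top",[hub+A*.03,hub+A*.042+U*.012])-[239.5,124.5])*6)
```

```text
[[324.06342842 207.29511942]
 [195.2414472  207.79568408]
 [319.37980665 202.50500863]]
wrist valve px [313 197] r 0.0452 phi 3.4
wrist valve px [313 197] r 0.0343 phi 6.8
top valve px [300.8 181.2] r 0.0458 phi 8.9
top valve px [300.8 181.2] r 0.0429 phi 9.1
top pred [[384.0715606  333.88095852]] [[366.03821104 306.55407425]
 [366.46427909 287.0810451 ]]
```

Run:
```python
from h import *
b=tgt(-27,.05)
for d in(3,6,8.5): delta(*tgt(-27-d,.05),b)
cp=camera_params("wrist")
hub,A,U,Y=(Z[k] for k in("hub","A","U","Y"))
for u in (.012,):
  for y in(-.017,.017):
    for a in(.038,.046,-.038,-.046): print(y,a,proj("wrist",hub+A*a+U*u+Y*y,cp).round(1))
```

```text
[-0.0026, -0.0, 0.0001] [0.0, 3.0, 0.0]
[-0.0052, 0.0, 0.0003] [0.0, 6.0, 0.0]
[-0.0074, 0.0, 0.0005] [-0.0, 8.5, 0.0]
-0.017 0.038 [[318.8 234.1]]
-0.017 0.046 [[331.3 234.1]]
-0.017 -0.038 [[200.8 234.3]]
-0.017 -0.046 [[188.3 234.3]]
0.017 0.038 [[317.2 182. ]]
0.017 0.046 [[329.3 182. ]]
0.017 -0.038 [[202.2 182.3]]
0.017 -0.046 [[190.1 182.3]]
```

Call:
jog_arm(deltas=[[0.02,[-0.0026,0,0.0],[0,3,0]],[0.02,[-0.0052,0,0.0003],[0,6,0]],[0.02,[-0.0074,0,0.0006],[0,8.5,0]],[0.02,[-0.0074,0,0.0006],[0,8.5,0]]])

```text
t: 10.2
eef_pos: [0.6749, -0.1361, 0.1672]
ee_rot: [0.544, 0.757, 0.349, -0.097]
wrist_force: [-1.6, -3.3, 5.2]
width: 0.0345
```

Run:
```python
from h import *
import cv2
delta(*tgt(-35.5,.05));s=state();print(s["q"].round(2),s["wrist_force"])
cp=camera_params("wrist");im=capture("wrist");cv2.imwrite("pics/w5.png",cv2.convertScaleAbs(im[:,:,::-1],alpha=1.6,beta=10))
im=capture("top");cv2.imwrite("pics/t5.png",cv2.convertScaleAbs(cv2.resize(im[145:205,270:330,::-1],None,fx=10,fy=10,interpolation=3),alpha=1.6,beta=10))
```

```text
[0.0, -0.0009, -0.0001] [-0.03, -0.03, -0.01]
[ 1.05  1.18 -1.21  1.48  0.39  0.93  0.39] [-1.61745671 -3.33084888  5.17248254]
```

View pics/t5.png

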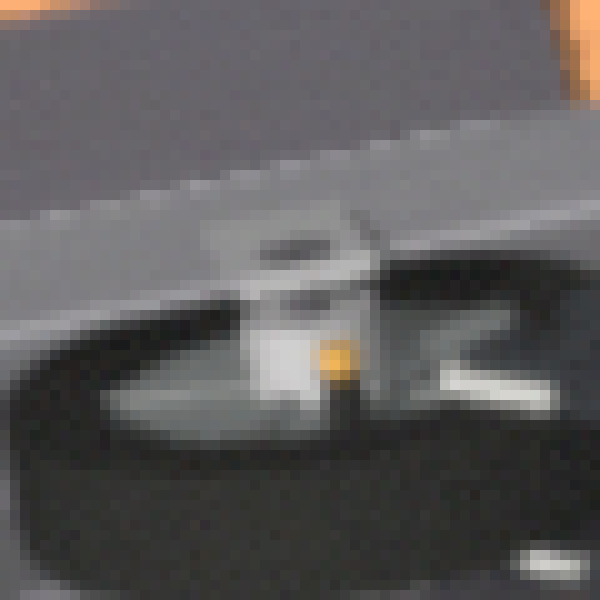

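View pics/w5.png

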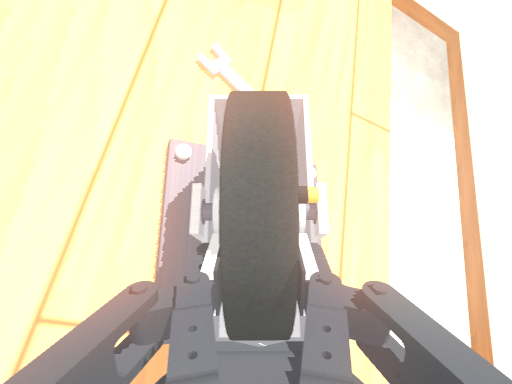

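Run:
```python
from h import *
cp=camera_params("wrist");hub,A,U,Y=(Z[k] for k in("hub","A","U","Y"))
for u in (.012,):
  for y in(-.017,.017):
    for a in(.042,-.042): print(y,a,proj("wrist",hub+A*a+U*u+Y*y,cp).round(1))
for y in(-.098,.098):
    for a in(.04,-.04): print(y,a,proj("wrist",hub+A*a-U*.006+Y*y,cp).round(1))
for f in(-4,0,4):
  f=np.radians(f);print(proj("wrist",hub+A*.03+.042*(U*np.cos(f)+Y*np.sin(f)),cp))
im=capture("top");px,n=brass("t",im,(290,315,170,190));print(n);valve("top",px);valve("top",px,z=.029)
```

```text
-0.017 0.042 [[325.8 232. ]]
-0.017 -0.042 [[194.1 231.9]]
0.017 0.042 [[322.5 181.4]]
0.017 -0.042 [[197.4 181.3]]
-0.098 0.04 [[324.8 368. ]]
-0.098 -0.04 [[194.9 367.8]]
0.098 0.04 [[309.5  93.2]]
0.098 -0.04 [[210.4  93.1]]
[[313.97357097 198.51443088]]
[[313.72906139 193.39941224]]
[[313.42398961 188.4371228 ]]
9
top valve px [303.3 180.9] r 0.0471 phi 1.7
top valve px [303.3 180.9] r 0.0412 phi 0.9
```

Call:
jog_arm(deltas=[[0.085,[0,0,0],[0,0,0]],[0.085,[0,0,0],[0,0,0]],[0.085,[0,0,0],[0,0,0]],[0.085,[0,0,0],[0,0,0]],[0.085,[0,0,-0.025],[0,0,0]],[0.085,[0,0,-0.05],[0,0,0]],[0.085,[0,0,-0.07],[0,0,0]],[0.085,[0,0,-0.07],[0,0,0]]])

```text
t: 11.35
eef_pos: [0.6588, -0.1801, 0.219]
ee_rot: [0.544, 0.758, 0.348, -0.097]
wrist_force: [0.5, 0.1, -0.2]
width: 0.085
```

Run:
```python
from h import *
delta(*tgt(-35.5,.12))
b=tgt(-35.5,.12)
for k in range(1,9): delta(*tgt(-35.5+4.4375*k,.12+.01*k),b)
```

```text
[-0.0003, -0.0012, -0.0002] [-0.03, 0.08, 0.03]
[0.0101, -0.0, -0.0096] [0.0, -4.44, -0.0]
[0.0216, -0.0, -0.0183] [0.0, -8.88, -0.0]
[0.0345, -0.0, -0.026] [0.0, -13.31, 0.0]
[0.0488, -0.0, -0.0324] [0.0, -17.75, -0.0]
[0.0642, -0.0, -0.0374] [0.0, -22.19, 0.0]
[0.0807, -0.0, -0.0409] [0.0, -26.63, -0.0]
[0.098, 0.0, -0.0427] [0.0, -31.07, -0.0]
[0.1161, 0.0, -0.0428] [0.0, -35.5, -0.0]
```

Call:
jog_arm(deltas=[[0.085,[0.0101,0,-0.0096],[0,-4.5,0]],[0.085,[0.0216,0,-0.0183],[0,-9,0]],[0.085,[0.0345,0,-0.026],[0,-13.3,0]],[0.085,[0.0488,0,-0.0324],[0,-17.7,0]],[0.085,[0.0642,0,-0.0374],[0,-22.2,0]],[0.085,[0.0807,0,-0.0409],[0,-26.6,0]],[0.085,[0.098,0,-0.0427],[0,-31,0]],[0.085,[0.116,0,-0.0428],[0,-35.5,0]]])

```text
t: 12.35
eef_pos: [0.6021, -0.1171, 0.3103]
ee_rot: [0.623, 0.752, 0.166, 0.138]
wrist_force: [0.8, 0.9, -1.0]
width: 0.0851
```

Run:
```python
from h import *
import cv2
delta(*tgt(0,.2))
cp=camera_params("wrist");im=capture("wrist")
cv2.imwrite("pics/w6.png",cv2.resize(im[90:250,170:350,::-1],None,fx=4,fy=3.75,interpolation=3)[:600])
hub,A,U,Y=(Z[k] for k in("hub","A","U","Y"))
Q=[hub+A*a+U*.012+Y*y for a in(.042,-.042) for y in(-.017,.017)]+[hub+A*a-U*.006+Y*y for a in(.04,-.04) for y in(-.098,.098)]
z=lambda P:(proj("wrist",P,cp)-[169.5,89.5])*[4,3.75]
print(z(Q).round(0))
for f in(-4,0,4):
  f=np.radians(f);print(f,z(hub+A*.03+.042*(U*np.cos(f)+Y*np.sin(f))).round(1))
im=capture("top");cv2.imwrite("pics/t6.png",cv2.convertScaleAbs(cv2.resize(im[145:205,270:330,::-1],None,fx=10,fy=10,interpolation=3),alpha=1.6,beta=10))
```

```text
[-0.003, 0.0003, -0.0009] [-0.12, -0.01, 0.16]
[[512. 342.]
 [517. 232.]
 [219. 341.]
 [215. 231.]
 [488. 552.]
 [515. -58.]
 [240. 551.]
 [220. -59.]]
-0.06981317007977318 [[481.9 324.4]]
0.0 [[482.3 314.3]]
0.06981317007977318 [[482.7 303.9]]
```

View pics/w6.png

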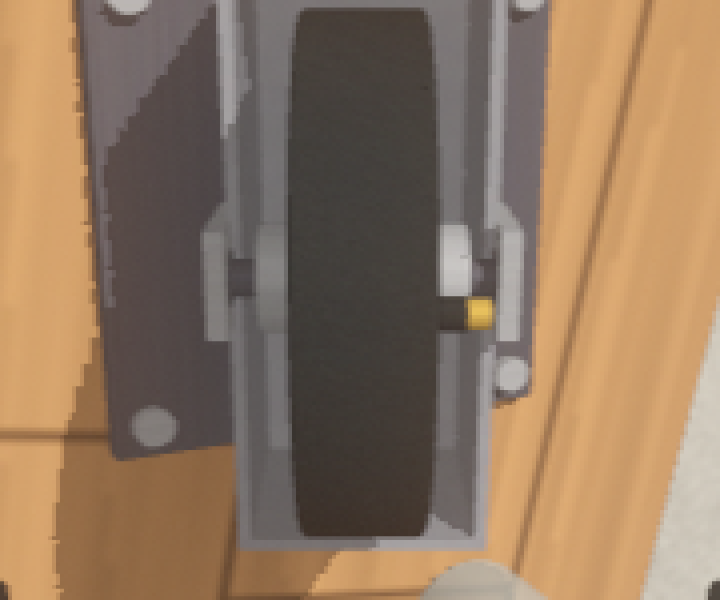

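View pics/t6.png

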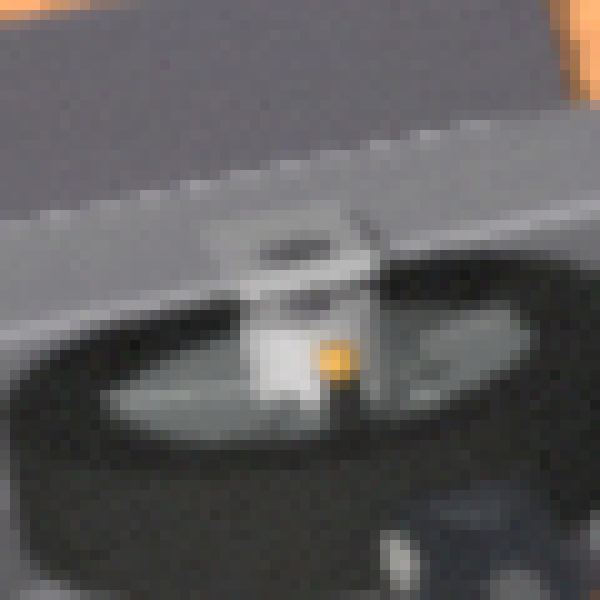

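Run:
```python
from h import *
import cv2
im=capture("side");a=cv2.imread("pics/side0.png")[:,:,::-1]
d=np.abs(im.astype(int)-a).mean(2)
for n,(x0,x1,y0,y1) in dict(wrench=(210,250,190,212),jar=(395,440,240,295),roller=(345,390,318,362)).items(): print(n,d[y0:y1,x0:x1].mean().round(1))
t=capture("top");b=cv2.imread("pics/top0.png")[:,:,::-1];d=np.abs(t.astype(int)-b).mean(2)
for n,(x0,x1,y0,y1) in dict(wrench=(208,250,152,220),jar=(352,386,115,150),roller=(370,402,182,212)).items(): print(n,d[y0:y1,x0:x1].mean().round(1))
print(state()["wrist_force"]); finish_job()
```

```text
wrench 7.6
jar 7.0
roller 3.4
wrench 2.1
jar 2.0
roller 2.9
[ 0.63909195 -1.59382121 -0.16738105]
the job is handed in; nothing more can be done
```

The valve is at the very top of the wheel and the job is handed in. I gripped the tyre across its width and turned the wheel about its axle in two strokes, 54° and then about 52°. Then I opened the fingers and backed off to about 120 mm above the tyre. It took about 12.5 s.

- **Valve position:** after letting go, the wrist camera showed the valve within about 1° of the top, measured against the stand's ears. The top camera gave about 1–2° from the top just before release and looked the same after.
- **Disagreements:** an early top-camera estimate put the starting angle at 91°. The total turn implies about 105°, so that first view was poor. While I was gripping, the wrist view of the stand's ears was off by 3–8 pixels from the fitted pose. In the clear final view they agreed.
- **Forces and other objects:** the wrist force never read above about 10 N. The wrench, jar and roller showed no real change in the top view. The side view differed slightly more (mean 3–8 grey levels), which I put down to lighting and the arm's shadow but did not check further.

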